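# Switch on the extractor fan under its guard cover

## Robot

A 6-joint arm with a two-finger parallel gripper is mounted at the origin on the work surface. World frame = base frame: x ahead of the robot, y to its left, z up, the work surface at z = 0. Lengths are in m, angles in rad, forces in N, time in s.
With the tool pointing down it reaches from about 0.275 to 0.875 m from the base axis. Payload 12.5 kg.
Tool frame: the origin (TCP) lies at the very end of the fingers, on their centre line; the grasp point (between the pads) lies 19 mm behind it; x points along the fingers, y is the direction in which the jaws open and shut, and the axes are right-handed (so a half turn about x gives the same grasp; the last joint's range is limited). The gripper opens to 85 mm and grips with 20 to 120 N. Pads are 22 mm wide; open, the fingers measure 114 mm over their backs; the gripper's body (76 mm by 85 mm) begins 54 mm behind the grasp point. The pads swing forward as they close: fully open they stand 13 mm farther back than shut.
Start: joints at [1.128, 0.351, 1.652, -0, 1.139, -0.085], TCP at [0.193, 0.515, 0.231] pointing down, gripper open.
Joint ranges: [-2.75, 2.75], [-0.79, 2.1], [0.01, 2.65], [-1.57, 4.71], [0.07, 3.14], [-2.87, 2.87]. Speed limits (rad/s): [2.22, 2.22, 2.79, 3.14, 3.14, 3.14].

## Interface

Orientations are given as a 3x3 rotation matrix whose columns are the frame's x, y, z axes.
In Python, from bench import manip gives the robot as it stands. Calls block until the motion is done:
- manip.move_ptp(position, orientation): joint-space move of the TCP to a pose.
- manip.move_l(position, attitude=None, max_speed=0.15): straight line of the TCP; attitude=None keeps the orientation; max_speed is the mean speed in m/s.
- manip.move_j(angles): joint-space move.
- manip.set_gripper(opening, effort=None): opening from 0.0 (shut) to 1.0 (fully open); effort is the grip in N (None keeps the last); returns when the fingers have stopped.
- manip.dwell(seconds).
- manip.inverse_kinematics(position, orientation): joint angles nearest the present ones, or None.
- manip.grab_frame(name): name is "scene" or "top" or "wrist"; returns (picture, depth): 420x560x3 uint8, red, green, blue; 420x560 float32, m along the optical axis (not along the pixel's ray), 0 where there is no reading.
- manip.get_calibration(name): a dict with "camera_matrix" (3x3 intrinsics, pixels), "R" (3x3) and "t" (3): a world point X has camera coordinates R X + t. Camera axes: x right, y down, z forward; pixel columns grow to the right and rows downward; lengths in m; the calibration is good to about 2 mm. The wrist camera is an equidistant fisheye: a pixel r from the principal point sees the ray r / f radians off the axis. A picture is of the moment at which its call begins: read the wrist's pose just before it. get_calibration takes no time and is no camera call; for the wrist camera it gives the pose at the moment of the call.
A pose or a line that the arm cannot do raises manip.Unreachable and nothing moves.
- manip.sign_off(): hands the job in, once; it reports no verdict.
Trained networks look in the newest picture that a camera, given by its name, has taken for a name from the list of things; names that differ only in an ending like _2 or _b are one class to them, and where a whole thing is asked for, a point or a joint stands for the part that bears it (a point fixed in the world has none). Each returns a list of dicts, best first, with "confidence" (0 to 1); they miss things now and then, are a little off and sometimes report something else, mostly with a low value. They report only what shows in the picture. A call takes as long as a camera call.
- manip.look_for(camera, name): "at" ([x, y, z] in m, in world coordinates, good to about 4 mm: the middle of the surface that is visible of it).
Readings, each from a call of its own:
- manip.current_time(): time.
- manip.current_qpos(): joint angles.
- manip.current_joint_vel(): joint speeds.
- manip.current_joint_torque(): joint torques, N m.
- manip.current_ee_pos(): TCP position.
- manip.current_tcp_rot(): TCP orientation.
- manip.current_force(): force on the tool from outside, world axes, zero at the start.
- manip.current_ft_torque(): the same for the moment, N m.
- manip.current_grip_width(): opening from 0.0 (shut) to 1.0 (fully open).
Only numpy, scipy, OpenCV 4.12 (cv2) and the standard library are available. Lean on these libraries where they do the work, as an engineer would, in place of code of your own. Each camera call takes 0.05 s, during which the arm holds its last target. There are 200 camera calls.

## Task

Switch on the cupboard's extractor fan: on the switch box with the red tab, lift the guard cover until it stands up, push the red toggle right over to its other side, then lower the cover until it is fully shut again, without slamming it. Leave the blue-tabbed switch box shut and its toggle as it is, do not disturb the other things on the board and the tiers, and let go at the end.

Things in the scene. Friction and masses are not known exactly. Their poses are not given: they have to be found in the camera images.
- red_switch: Splash-proof switch box with red tab and red toggle (extractor fan: the one to switch on), screwed to the board: grey base 110 (x) x 120 (y) x 45 mm high. Origin at the centre of its underside, on the board; its -x axis is the front (tab side, roughly towards the robot), +y to its left for someone in front of it looking along +x, z up. Both boxes have the same build.
- red_cover (a joint): Hinge of the white guard cover on the red box, rad: 0 = shut flat on the base, grows as the front lifts, stop at 1.75. Hinge line along the box's y axis at (50, 0, 45) mm in the box's frame. The cover is an upside-down shallow tray 100 (x) x 110 (y) x 38 mm, 3 mm walls, about 0.12 kg, so the shut box is 83 mm high. The hinge is stiff: the cover stays at any angle it is left at, and about 1 to 2 N at the tab moves it.
- red_tab (a point): Grip point of the red plastic lift tab on the cover's front wall; x, y, z axes as the box's when shut, turning with the cover. The tab is 36 mm long (sticks out from the front wall along -x), 12 mm thick (y), 16 mm high (z); the point is on its middle plane, 24 mm out from the front wall, 12 mm from the free end. At (-74, 0, 61) mm in the box's frame when shut, 125 mm from the hinge line. Free space of 50 mm or more beside it in y, open below down to the board.
- red_toggle (a joint): Red toggle under the red cover, rad: 0 = off, leaning 0.45 rad to the box's +y side; 0.9 = fully on, leaning 0.45 rad to its -y side; end stops at both. It turns about a line along the box's x axis at (-20, 0, 45) mm in the box's frame and stays where it is left; about 1.5 N at the tip moves it. It can be reached freely once the cover stands about upright (1.5 rad).
- red_tip (a point): Middle of the free end of the red toggle, a flat paddle 16 mm wide (box x), 8 mm thick, 32 mm from pivot to end, standing out of the base's flat top (45 mm above the board).
- blue_switch: Splash-proof switch box with blue tab and blue toggle (outside light: to be left alone), screwed to the board: grey base 110 (x) x 120 (y) x 45 mm high. Origin at the centre of its underside, on the board; its -x axis is the front (tab side, roughly towards the robot), +y to its left for someone in front of it looking along +x, z up. Both boxes have the same build.
- blue_cover (a joint): Hinge of the white guard cover on the blue box, rad: 0 = shut flat on the base, grows as the front lifts, stop at 1.75. Hinge line along the box's y axis at (50, 0, 45) mm in the box's frame. The cover is an upside-down shallow tray 100 (x) x 110 (y) x 38 mm, 3 mm walls, about 0.12 kg, so the shut box is 83 mm high. The hinge is stiff: the cover stays at any angle it is left at, and about 1 to 2 N at the tab moves it.
- blue_tab (a point): Grip point of the blue plastic lift tab on the cover's front wall; x, y, z axes as the box's when shut, turning with the cover. The tab is 36 mm long (sticks out from the front wall along -x), 12 mm thick (y), 16 mm high (z); the point is on its middle plane, 24 mm out from the front wall, 12 mm from the free end. At (-74, 0, 61) mm in the box's frame when shut, 125 mm from the hinge line. Free space of 50 mm or more beside it in y, open below down to the board.
- blue_toggle (a joint): Blue toggle under the blue cover, rad: 0 = off, leaning 0.45 rad to the box's +y side; 0.9 = fully on, leaning 0.45 rad to its -y side; end stops at both. It turns about a line along the box's x axis at (-20, 0, 45) mm in the box's frame and stays where it is left; about 1.5 N at the tip moves it. It can be reached freely once the cover stands about upright (1.5 rad).
- blue_tip (a point): Middle of the free end of the blue toggle, a flat paddle 16 mm wide (box x), 8 mm thick, 32 mm from pivot to end, standing out of the base's flat top (45 mm above the board).
- tin: Steel scouring pad tin, 70 mm across, 52 mm high, standing between the two boxes or a little behind; origin at the centre of its underside. Loose bystander.
- vinegar_bottle: Amber glass vinegar bottle with red twist cap, 60 mm across, 220 mm high, standing at the back right; origin at the centre of its underside. Loose bystander.
- lint_roller: White plastic lint roller lying on the board between the boxes, pointing roughly away from the robot, 210 mm long along its y axis, 46 mm across; origin on the board near its middle. Loose bystander.
- scrub_brush: Small hand brush with wooden back, bristles down, 250 mm long along its y axis, 50 mm wide, 45 mm high, at the back; origin on the board below it. Loose bystander.
- spray_bottle: Empty spray bottle, clear with orange head, 68 mm across, 180 mm high, on the top tier of the pale blue tiers at the left; origin at the centre of its underside. Loose bystander.
- polish_jar: Small jar with black cap, 64 mm across, 60 mm high, on the top tier; origin at the centre of its underside. Loose bystander.
- tiers: Three stacked pale blue plastic tiers, 320 mm along y, 220 mm along x, 242 mm high to the top rim, top floor 198 mm above the board, fixed at the left side; origin at the centre of the underside

How it is judged:
By the outcome, as a careful person would: the job done as asked, in the order asked, and still so for the second after the job is handed in, with the robot touching nothing.
It also fails if it takes over 64 s, if anything falls off the work surface, if the arm or the gripper's body presses on something with over 40 N, if the wrist force passes 120 N, or if a joint passes its speed limit or range.

## Working session

There is one attempt and no reset: what is moved stays moved. The work goes in short steps, each a Python script; the robot and the scene stay as the last script left them, time stands still between calls to the robot, and variables do not carry over. Pictures are saved under pics/ and viewed, about 8 in all and at most 12, crops included, and the job is handed in when it is done.

```bash
ls; mkdir -p pics; python3 - <<'E'
from bench import manip as m
import cv2,numpy as np
for c in ("scene","top"):
    p,d=m.grab_frame(c); cv2.imwrite(f"pics/{c}0.png",p[:,:,::-1]); np.save(f"{c}_d.npy",d); 
    for n in ("red_switch","red_tab","blue_switch","blue_tab","red_cover","tin","lint_roller","vinegar_bottle","scrub_brush","tiers"):
        print(c,n,[(np.round(r["at"],3).tolist(),round(r["confidence"],2)) for r in m.look_for(c,n)[:2]])
print(m.current_time(),m.get_calibration("top"))
E
```

```text
pics
scene red_switch []
scene red_tab [([0.558, -0.167, 0.089], 0.94)]
scene blue_switch [([0.519, 0.203, 0.081], 0.8), ([0.405, 0.511, 0.308], 0.29)]
scene blue_tab [([0.509, 0.19, 0.088], 0.61), ([0.511, 0.525, 0.262], 0.31)]
scene red_cover [([0.555, -0.174, 0.084], 0.65)]
scene tin [([0.63, 0.018, 0.056], 0.69), ([0.558, -0.16, 0.087], 0.62)]
scene lint_roller [([0.423, 0.01, 0.034], 0.96)]
scene vinegar_bottle [([0.715, -0.332, 0.115], 0.64)]
scene scrub_brush []
scene tiers [([0.547, 0.548, 0.199], 0.97)]
top red_switch [([0.553, -0.178, 0.086], 0.56)]
top red_tab [([0.554, -0.181, 0.086], 0.72)]
top blue_switch [([0.501, 0.182, 0.086], 0.79), ([0.552, -0.176, 0.085], 0.56)]
top blue_tab [([0.551, -0.18, 0.085], 0.74), ([0.709, -0.336, 0.142], 0.66)]
top red_cover []
top tin [([0.626, 0.006, 0.048], 0.86)]
top lint_roller [([0.416, -0.001, 0.037], 0.79), ([0.554, -0.182, 0.086], 0.75)]
top vinegar_bottle [([0.707, -0.336, 0.141], 0.93)]
top scrub_brush [([0.763, 0.06, 0.042], 0.65), ([0.627, 0.01, 0.052], 0.62)]
top tiers [([0.503, 0.496, 0.197], 0.66), ([0.552, -0.179, 0.088], 0.24)]
1.1 {'camera_matrix': array([[420.8083293 ,   0.        , 274.10614464],
       [  0.        , 420.8083293 , 208.68950951],
       [  0.        ,   0.        ,   1.        ]]), 'R': array([[ 0.0135347 , -0.99989399,  0.00536929],
       [-0.99698046, -0.01390551, -0.07639768],
       [ 0.07646425, -0.00431906, -0.99706297]]), 't': array([0.08004235, 0.576127  , 1.43460806])}
```

View pics/top0.png

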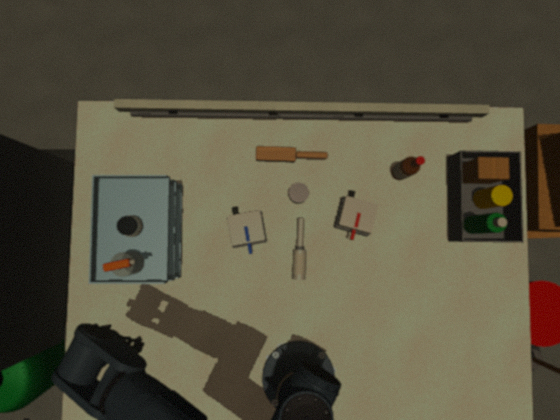

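View pics/scene0.png

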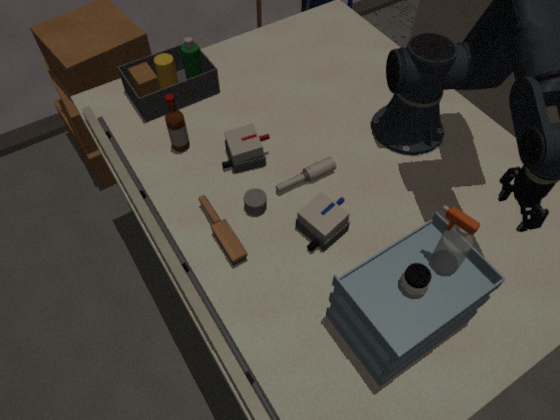

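The top view shows the red box near px (357,216), with its tab pointing towards (351,238) and the black hinge at (351,194). The blue box is near (246,228). Next I'll take a closer look with the wrist camera.

```bash
cat > h.py <<'E'
from bench import manip as m
import cv2,numpy as np
def down(yaw):  # jaws (tool y) along world direction yaw
    x=np.array([0,0,-1.]);y=np.array([np.cos(yaw),np.sin(yaw),0]);return np.c_[x,y,np.cross(x,y)]
def snap(c,f):
    cal=m.get_calibration(c);p,d=m.grab_frame(c);cv2.imwrite(f"pics/{f}.png",p[:,:,::-1]);return p,d,cal
def cloud(d,cal):
    K=cal["camera_matrix"];v,u=np.mgrid[:d.shape[0],:d.shape[1]]
    return u,v,K
E
python3 - <<'E'
from h import *
R=m.current_tcp_rot();print(R.round(2))
m.move_l([0.14,0.38,0.36],max_speed=.3)
m.move_ptp([0.42,-0.16,0.36],down(np.pi/2-0.2))
p,d,cal=snap("wrist","w0")
np.savez("w0.npz",p=p,d=d,K=cal["camera_matrix"],R=cal["R"],t=cal["t"])
print(cal,m.current_qpos().round(2),m.current_time())
for n in ("red_switch","red_tab","red_cover"):
    print(n,[(np.round(r["at"],3).tolist(),round(r["confidence"],2)) for r in m.look_for("wrist",n)[:2]])
E
```

```text
[[-0.    0.35  0.94]
 [-0.    0.94 -0.35]
 [-1.   -0.    0.  ]]
{'camera_matrix': array([[325.1922621 ,   0.        , 277.09249556],
       [  0.        , 325.1922621 , 209.31398745],
       [  0.        ,   0.        ,   1.        ]]), 'R': array([[ 1.98071644e-01,  9.80187535e-01, -1.41100538e-04],
       [ 9.34492005e-01, -1.88794264e-01,  3.01796982e-01],
       [ 2.95791001e-01, -5.99092817e-02, -9.53372205e-01]]), 't': array([ 0.07246759, -0.49885758,  0.3690082 ])} [-0.47  0.05  1.71  0.    1.39 -1.84] 4.125
red_switch [([0.527, -0.19, 0.085], 0.74)]
red_tab [([0.54, -0.188, 0.083], 0.76)]
red_cover [([0.537, -0.185, 0.085], 0.81), ([0.423, 0.409, 0.016], 0.73)]
```

View pics/w0.png

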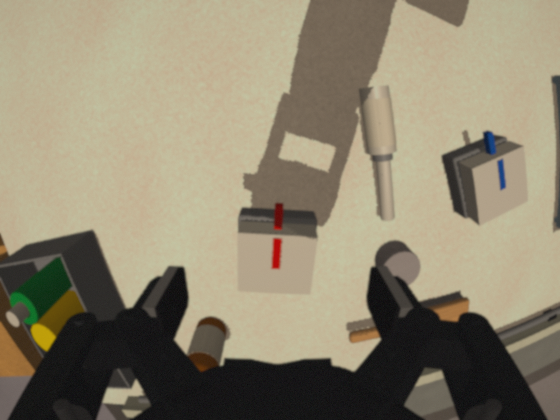

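The wrist view shows the lid top at px (238–316, 233–293), the red tab at (279,204–228) and a red label on the lid at (277,253). I'll back-project these to get the box pose.

```bash
cat >> h.py <<'E'
def world(d,K,R,t):
    v,u=np.mgrid[:d.shape[0],:d.shape[1]];a=(u-K[0,2])/K[0,0];b=(v-K[1,2])/K[1,1];r=np.hypot(a,b)+1e-9
    s=np.tan(r)/r;C=np.stack([a*s*d,b*s*d,d],-1);return (C-t)@R
E
python3 - <<'E'
from h import *
z=np.load("w0.npz");P=world(z["d"],z["K"],z["R"],z["t"]);p=z["p"].astype(int)
reg=np.zeros(p.shape[:2],bool);reg[195:305,225:330]=1
top=reg&(abs(P[...,2]-.083)<.006)&(z["d"]>0)
red=(p[...,0]>2*p[...,1])&(p[...,0]>60)&reg
n,l,s,c=cv2.connectedComponentsWithStats(red.astype(np.uint8))
for i in range(1,n):
    if s[i,4]>20: q=P[l==i];print(s[i],np.median(q,0).round(4),q.min(0).round(4),q.max(0).round(4))
nn,ll,ss,cc=cv2.connectedComponentsWithStats(top.astype(np.uint8));k=1+ss[1:,4].argmax();q=P[ll==k]
print(len(q),q.mean(0),cv2.minAreaRect(q[:,:2].astype(np.float32)*1000))
E
```

```text
[274 204   9  26 208] [ 0.4854 -0.1703  0.0801] [ 0.4678 -0.1794  0.0177] [ 0.5034 -0.1621  0.0835]
[272 239   9  29 220] [ 0.5324 -0.183   0.0905] [ 0.3427 -0.1934  0.0871] [ 0.5564 -0.1431  0.5024]
2749 [ 0.56875589 -0.19265344  0.08579369] ((565.5432739257812, -191.36439514160156), (110.95843505859375, 76.11019897460938), 75.25961303710938)
```

```bash
python3 - <<'E'
from h import *
z=np.load("w0.npz");P=world(z["d"],z["K"],z["R"],z["t"]);p=z["p"].astype(int);d=z["d"]
print("board z",np.median(P[240:280,170:220,2]),np.median(P[190:210,260:270,2]), "col277",P[196:300:6,290].round(3).tolist())
reg=np.zeros(d.shape,bool);reg[195:305,225:330]=1
top=reg&(abs(P[...,2]-.087)<.010)&(d>0)&(P[...,2]>.082)
nn,ll,ss,cc=cv2.connectedComponentsWithStats(top.astype(np.uint8));k=1+ss[1:,4].argmax();q=P[ll==k]
r=cv2.minAreaRect(q[:,:2].astype(np.float32)*1000);print(len(q),q.mean(0),ss[k],r,cv2.boxPoints(r))
b=np.linalg.lstsq(np.c_[q[:,:2],np.ones(len(q))],q[:,2],rcond=None)[0];print("plane",b)
red=(p[...,0]>2*p[...,1])&(p[...,0]>60)&reg
for r0,r1 in((200,232),(236,270)):
    a=red.copy();a[:r0]=0;a[r1:]=0
    for v in range(r0,r1,4):
        if a[v].any(): print(v,P[v][a[v]].mean(0).round(4),a[v].sum())
E
```

```text
board z 1.3988759449281022e-05 -0.00024854315316517395 col277 [[0.481, -0.15, 0.001], [0.491, -0.152, -0.0], [0.501, -0.154, -0.002], [0.501, -0.155, 0.028], [0.505, -0.156, 0.045], [0.507, -0.157, 0.065], [0.509, -0.158, 0.082], [0.513, -0.16, 0.093], [0.523, -0.161, 0.092], [0.532, -0.163, 0.091], [0.542, -0.165, 0.088], [0.552, -0.167, 0.088], [0.562, -0.169, 0.088], [0.343, -0.143, 0.502], [0.582, -0.172, 0.086], [0.594, -0.174, 0.083], [0.605, -0.176, 0.083], [0.67, -0.185, -0.001]]
4683 [ 0.54792122 -0.1872387   0.08778728] [ 237  230   81   65 4683] ((552.7976684570312, -188.35218811035156), (110.51811218261719, 101.29522705078125), 75.46302795410156) [[ 489.9012   -229.1294  ]
 [ 587.95355  -254.55496 ]
 [ 615.6941   -147.57498 ]
 [ 517.6418   -122.149414]]
plane [-0.08299663  0.02106311  0.13720672]
204 [ 0.4685 -0.1666  0.0738] 6
208 [ 0.4717 -0.1673  0.082 ] 8
212 [ 0.4794 -0.1696  0.0747] 9
216 [ 0.4846 -0.1706  0.0764] 9
220 [ 0.4894 -0.1708  0.0796] 8
224 [ 0.495  -0.1734  0.0792] 8
228 [ 0.501  -0.1746  0.0787] 8
240 [ 0.5129 -0.1777  0.0927] 7
244 [ 0.5189 -0.1796  0.092 ] 8
248 [ 0.5249 -0.1808  0.0918] 8
252 [ 0.5314 -0.1821  0.0907] 8
256 [ 0.5377 -0.1841  0.0899] 7
260 [ 0.544  -0.1862  0.0893] 8
264 [ 0.5505 -0.1875  0.0888] 8
```

The lid is slightly ajar: its plane tilts about 0.085 rad. The box origin comes out at about (0.5497,-0.1876), yaw about -0.25. Next I'll check that the arc is reachable.

```bash
cat >> h.py <<'E'
YAW=-0.252;O=np.array([.5497,-.1876,0]);ex=np.array([np.cos(YAW),np.sin(YAW),0]);ez=np.array([0,0,1.]);ey=np.cross(ez,ex)
def B(x,y,z): return O+x*ex+y*ey+z*ez
def tool(p,s=1):  # pitch below horizontal, jaws along box y
    x=np.cos(p)*ex-np.sin(p)*ez;y=s*ey;return np.c_[x,y,np.cross(x,y)]
def tab(th,out=.025):
    a=-(.1+out);b=.016;c,s=np.cos(th),np.sin(th);return B(.05+a*c+b*s,0,.045-a*s+b*c)
def pose(th,p,s=1,back=0,out=.025):
    R=tool(p,s);return tab(th,out)+(.019-back)*R[:,0],R
E
python3 - <<'E'
from h import *
print("now",m.current_tcp_rot().round(2).tolist())
for s in (1,-1):
  for p0 in (15,30,45,60):
    for th,p,b in((.085,p0,.09),(.085,p0,0),(.5,max(p0,29),0),(1.0,max(p0,57),0),(1.58,90,0),(1.58,90,.12)):
        q=m.inverse_kinematics(*pose(th,np.radians(p),s,b)); print(s,p0,th,b,None if q is None else np.round(q,2).tolist())
for s in (0,np.pi/2,-np.pi/2,np.pi):
    q=m.inverse_kinematics(B(-.02,.045,.055),down(YAW+s));print(s,None if q is None else np.round(q,2))
E
```

```text
now [[0.0, 0.2, 0.98], [-0.0, 0.98, -0.2], [-1.0, -0.0, 0.0]]
1 15 0.085 0.09 [-0.74, 0.95, 2.61, 2.66, 1.68, 1.38]
1 15 0.085 0 [-0.59, 0.91, 2.41, 2.82, 1.47, 1.51]
1 15 0.5 0 [-0.54, 0.55, 2.37, 2.8, 0.85, 1.65]
1 15 1.0 0 [-0.46, 0.36, 2.03, 0.56, 0.21, -2.29]
1 15 1.58 0 [-0.39, 0.61, 1.45, 0.0, 1.08, -1.71]
1 15 1.58 0.12 [-0.39, 0.5, 1.33, 0.0, 1.31, -1.71]
1 30 0.085 0.09 [-0.67, 0.54, 2.59, 2.72, 1.03, 1.58]
1 30 0.085 0 [-0.56, 0.69, 2.4, 2.82, 1.0, 1.59]
1 30 0.5 0 [-0.54, 0.54, 2.36, 2.8, 0.82, 1.66]
1 30 1.0 0 [-0.46, 0.36, 2.03, 0.56, 0.21, -2.29]
1 30 1.58 0 [-0.39, 0.61, 1.45, 0.0, 1.08, -1.71]
1 30 1.58 0.12 [-0.39, 0.5, 1.33, 0.0, 1.31, -1.71]
1 45 0.085 0.09 [-0.59, 0.28, 2.46, 2.53, 0.42, 1.9]
1 45 0.085 0 [-0.52, 0.54, 2.32, 2.75, 0.52, 1.72]
1 45 0.5 0 [-0.51, 0.42, 2.27, 2.61, 0.36, 1.89]
1 45 1.0 0 [-0.46, 0.36, 2.03, 0.56, 0.21, -2.29]
1 45 1.58 0 [-0.39, 0.61, 1.45, 0.0, 1.08, -1.71]
1 45 1.58 0.12 [-0.39, 0.5, 1.33, 0.0, 1.31, -1.71]
1 60 0.085 0.09 [-0.52, 0.21, 2.27, 0.74, 0.2, -2.54]
1 60 0.085 0 [-0.49, 0.47, 2.2, 1.9, 0.12, 2.6]
1 60 0.5 0 [-0.48, 0.38
[... 892 characters left out ...]
, 0.52, -1.42]
-1 45 0.5 0 [-0.51, 0.42, 2.27, 2.61, 0.36, -1.25]
-1 45 1.0 0 [-0.46, 0.36, 2.03, 0.56, 0.21, 0.85]
-1 45 1.58 0 [-0.39, 0.61, 1.45, 0.0, 1.08, 1.43]
-1 45 1.58 0.12 [-0.39, 0.5, 1.33, 0.0, 1.31, 1.43]
-1 60 0.085 0.09 [-0.52, 0.21, 2.27, 0.74, 0.2, 0.6]
-1 60 0.085 0 [-0.49, 0.47, 2.2, 1.9, 0.12, -0.54]
-1 60 0.5 0 [-0.48, 0.38, 2.14, 0.79, 0.16, 0.59]
-1 60 1.0 0 [-0.45, 0.37, 2.0, 0.37, 0.28, 1.04]
-1 60 1.58 0 [-0.39, 0.61, 1.45, 0.0, 1.08, 1.43]
-1 60 1.58 0.12 [-0.39, 0.5, 1.33, 0.0, 1.31, 1.43]
0 [-0.33  0.61  1.75 -0.    0.78 -0.08]
1.5707963267948966 [-0.33  0.61  1.75 -0.    0.78 -1.65]
-1.5707963267948966 [-0.33  0.61  1.75 -0.    0.78  1.49]
3.141592653589793 None
```

Pitched approaches pass near the wrist singularity. Instead I'll keep the tool pointing down and let the tab pivot between the pads.

```bash
cat >> h.py <<'E'
RD=tool(np.pi/2)
def dpos(th,up=0): return tab(th,.028)+np.array([0,0,up-.017])
E
python3 - <<'E'
from h import *
for th in (.085,.5,1.,1.57): print(np.round(m.inverse_kinematics(dpos(th),RD),2))
m.set_gripper(.5,25)
m.move_ptp(dpos(.085,.08),RD)
m.move_l(dpos(.085),max_speed=.12)
f0=m.current_force();print("pre",f0.round(1))
m.set_gripper(0,25)
print("grip",m.current_grip_width(),m.current_force().round(1),m.current_ee_pos().round(4),dpos(.085).round(4),m.current_time())
snap("wrist","w1")
for th in (.2,.35):
    m.move_l(dpos(th),max_speed=.06);print(th,m.current_force().round(1),m.current_ft_torque().round(2),m.current_grip_width())
snap("scene","s1");print(m.current_time())
E
python3 -c "
import cv2,numpy as np
a=cv2.imread('pics/w1.png')[120:420,130:430];b=cv2.resize(cv2.imread('pics/s1.png')[60:240,180:380],None,fx=2,fy=2)
cv2.imwrite('pics/c1.png',np.hstack([cv2.resize(a,(360,360)),b]))"
```

```text
[-0.43  0.53  1.9   0.    0.71 -1.75]
[-0.43  0.48  1.82  0.    0.84 -1.74]
[-0.41  0.5   1.66  0.    0.98 -1.73]
[-0.39  0.6   1.45  0.    1.09 -1.71]
pre [ 0.5 -0.3 -1.1]
grip 0.1298103473698037 [0.8 1.2 1.5] [ 0.4762 -0.1686  0.0551] [ 0.4759 -0.1686  0.0548] 6.8833
0.2 [ 2.4  1.3 -0.3] [ 0.22 -0.19 -0.05] 0.13774169747048254
0.35 [ 0.6  1.8 -0.1] [ 0.18 -0.06 -0.03] 0.13502247419525654
7.8583
```

View pics/c1.png

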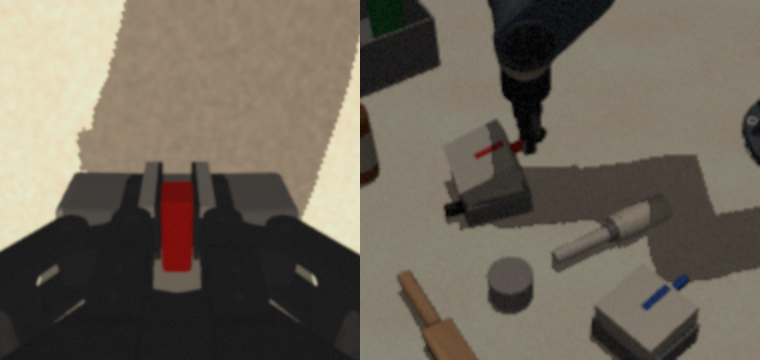

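The tab sits between the pads (left half, around (177,220)), and the cover lifts with it (right half, around (490,160)). I'll carry on up to upright.

```bash
python3 - <<'E'
from h import *
for th in np.linspace(.5,1.58,7):
    m.move_l(dpos(th),max_speed=.08);print(round(th,2),m.current_force().round(1),m.current_grip_width().__round__(3))
print(m.current_time())
m.set_gripper(.5); m.move_l(dpos(1.58,.09),max_speed=.15)
# view pose: back off and look
m.move_ptp(B(-.12,0,.28),RD)
p,d,cal=snap("wrist","w2");np.savez("w2.npz",p=p,d=d,K=cal["camera_matrix"],R=cal["R"],t=cal["t"])
P=world(d,cal["camera_matrix"],cal["R"],cal["t"])
L=(P-O)@np.c_[ex,ey,ez]
red=(p[...,0]>2*p[...,1].astype(int))&(p[...,0]>60)&(np.hypot(L[...,0],L[...,1])<.12)
n,l,s,c=cv2.connectedComponentsWithStats(red.astype(np.uint8))
for i in range(1,n):
    if s[i,4]>15: q=L[l==i];print(s[i],np.median(q,0).round(4),np.percentile(q,[3,97],axis=0).round(3).tolist())
print(m.current_time(),[(r["at"],r["confidence"]) for r in m.look_for("wrist","red_tip")][:2])
E
```

```text
0.5 [-0.3  1.8  1.7] 0.137
0.68 [-1.   1.   2.9] 0.133
0.86 [0.5 0.  1.1] 0.13
1.04 [ 0.5 -1.4 -0.8] 0.137
1.22 [ 0.6 -3.3 -1.3] 0.134
1.4 [-1.1 -4.2  1.1] 0.13
1.58 [-0.8 -5.   1. ] 0.133
10.9
[274 248  16  20 218] [-0.024   0.0063  0.0627] [[-0.029, -0.004, 0.047], [-0.015, 0.014, 0.075]]
[273 352   9  12  97] [0.0537 0.0002 0.1583] [[0.052, -0.004, 0.149], [0.055, 0.005, 0.167]]
12.8917 [([0.5297, -0.176, 0.0706], 0.72)]
```

View pics/w2.png

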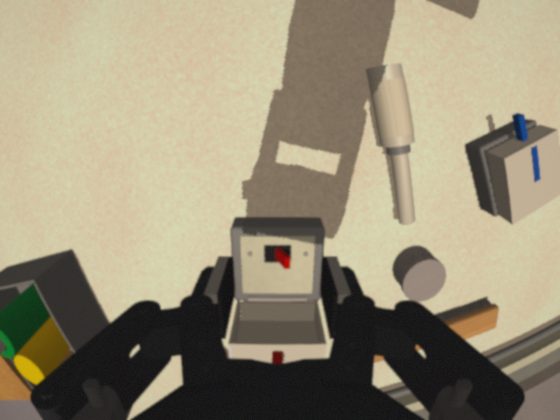

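The cover stands upright with the tab at px (278,357). The toggle at (282,257) leans to +y, which is off. Next I'll push it over to -y.

```bash
python3 - <<'E'
from h import *
R=down(YAW)
m.set_gripper(0,25)
m.move_ptp(B(-.022,.045,.16),R)
m.move_l(B(-.022,.045,.057),max_speed=.12)
f0=m.current_force()
for y in (.032,.026,.02,.015,.0115,.0095,.0075,.006):
    m.move_l(B(-.022,y,.057),max_speed=.06);f=(m.current_force()-f0)
    print(y,"fy",(f@ey).round(1),f.round(1), "act",((m.current_ee_pos()-O)@ey).round(4))
    if f@ey>7 and y<.012: break
m.move_l(B(-.022,.045,.057),max_speed=.12)
m.move_l(B(-.022,.045,.16),max_speed=.15)
m.move_ptp(B(-.12,0,.28),RD)
p,d,cal=snap("wrist","w3")
P=world(d,cal["camera_matrix"],cal["R"],cal["t"]);L=(P-O)@np.c_[ex,ey,ez]
red=(p[...,0]>2*p[...,1].astype(int))&(p[...,0]>60)&(np.hypot(L[...,0],L[...,1])<.12)
n,l,s,c=cv2.connectedComponentsWithStats(red.astype(np.uint8))
for i in range(1,n):
    if s[i,4]>15: q=L[l==i];print(s[i],np.median(q,0).round(4),np.percentile(q,[3,97],axis=0).round(3).tolist())
print(m.current_time())
cv2.imwrite("pics/w3c.png",cv2.resize(p[200:380,200:360,::-1],None,fx=3,fy=3,interpolation=cv2.INTER_CUBIC))
E
```

```text
0.032 fy -1.3 [ 0.2 -1.4  0.4] act 0.0315
0.026 fy -0.0 [-0.3  0.  -0.2] act 0.0257
0.02 fy 0.1 [ 1.  -0.2 -1. ] act 0.0196
0.015 fy -0.4 [-0.  -0.4  0.2] act 0.0147
0.0115 fy 0.0 [ 0.2 -0.   0.3] act 0.0114
0.0095 fy 0.4 [0.5 0.3 0.5] act 0.0094
0.0075 fy 4.1 [2.3 3.6 0.3] act 0.0078
0.006 fy 12.8 [ 5.  11.9 -0.2] act 0.0074
[269 249  12   6  55] [-0.0274 -0.0021  0.0521] [[-0.028, -0.008, 0.047], [-0.023, 0.003, 0.061]]
[272 353  10  11  93] [0.0536 0.0003 0.1563] [[0.053, -0.005, 0.149], [0.055, 0.005, 0.165]]
20.8917
```

View pics/w3c.png

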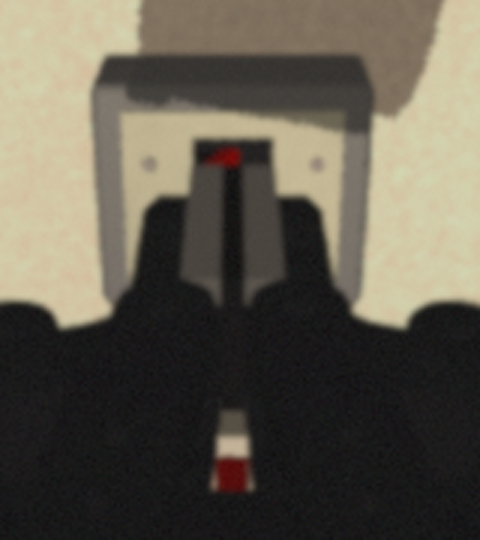

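The toggle met its end stop (force rise to 12.8 N) and now shows leaning left, partly hidden by the fingers. I'll open up, check again, then regrip and lower the cover.

```bash
python3 - <<'E'
from h import *
m.set_gripper(.5,25)
p,d,cal=snap("wrist","w4")
P=world(d,cal["camera_matrix"],cal["R"],cal["t"]);L=(P-O)@np.c_[ex,ey,ez]
red=(p[...,0]>2*p[...,1].astype(int))&(p[...,0]>60)&(np.hypot(L[...,0],L[...,1])<.12)
n,l,s,c=cv2.connectedComponentsWithStats(red.astype(np.uint8))
for i in range(1,n):
    if s[i,4]>15: q=L[l==i];print(s[i],np.median(q,0).round(4),np.percentile(q,[3,97],axis=0).round(3).tolist())
m.move_ptp(dpos(1.58,.09),RD);m.move_l(dpos(1.58),max_speed=.12)
m.set_gripper(0,25);print("grip",m.current_grip_width())
for th in np.linspace(1.58,.1,10)[1:]:
    m.move_l(dpos(th),max_speed=.07);print(round(th,2),m.current_force().round(1))
f0=m.current_force()
for th in (.05,.025,.01,0,-.01,-.02,-.03,-.04):
    m.move_l(dpos(th),max_speed=.03);f=m.current_force();print(th,f.round(1),m.current_ee_pos()[2].round(4),dpos(th)[2].round(4))
    if f[2]>8: break
print(m.current_time())
E
```

```text
[264 249  17  20 216] [-0.0243 -0.0058  0.0642] [[-0.029, -0.014, 0.047], [-0.015, 0.003, 0.075]]
[273 353   9  11  90] [0.0537 0.0004 0.1575] [[0.053, -0.004, 0.149], [0.055, 0.005, 0.165]]
grip 0.13329797171554292
1.42 [-1.2 -3.5  3.7]
1.25 [-0.7 -4.7  0.4]
1.09 [ 0.4 -4.9 -1.4]
0.92 [ 0.3 -5.6 -1.2]
0.76 [ 1.1 -4.6 -1.9]
0.59 [ 0.3 -3.8 -3.1]
0.43 [ 0.8 -3.6 -1.3]
0.26 [ 0.9 -2.1 -1.5]
0.1 [ 0.  -0.9 -1.8]
0.05 [-0.7  0.1  0. ] 0.0502 0.0504
0.025 [-1.5  0.9  0.9] 0.047 0.0472
0.01 [-1.5  0.8  1.8] 0.0451 0.0453
0 [-2.3  2.   1.9] 0.0439 0.044
-0.01 [-6.8  4.5 16. ] 0.0436 0.0427
28.9083
```

The cover hits its stop at θ≈0 with a clear force rise. I'll ease off, release, retreat and check.

```bash
python3 - <<'E'
from h import *
m.move_l(dpos(-.003),max_speed=.02)
print(m.current_force().round(1))
m.set_gripper(.5);m.move_l(dpos(0,.1),max_speed=.15)
m.move_ptp([0.42,-0.16,0.36],down(np.pi/2-0.2))
p,d,cal=snap("wrist","w5");P=world(d,cal["camera_matrix"],cal["R"],cal["t"]);L=(P-O)@np.c_[ex,ey,ez]
k=(abs(L[...,0])<.045)&(abs(L[...,1])<.05)&(L[...,2]>.07)&(L[...,2]<.11);q=L[k]
b,res,_,_=np.linalg.lstsq(np.c_[q[:,:2],np.ones(len(q))],q[:,2],rcond=None);print("plane box frame",b.round(4),len(q),
 [np.median(q[abs(q[:,0]-x)<.01][:,2]).round(4) for x in(-.035,0,.035)])
snap("scene","s5");snap("top","t5")
for n in ("tin","lint_roller","vinegar_bottle","blue_tab"):
    print(n,[(np.round(r["at"],3).tolist(),round(r["confidence"],2)) for r in m.look_for("top",n)[:1]])
print(m.current_time(),m.current_force().round(1))
E
python3 -c "
import cv2,numpy as np
a=cv2.imread('pics/w5.png');b=cv2.imread('pics/s5.png')
cv2.imwrite('pics/c5.png',np.hstack([cv2.resize(a[180:320,200:340],(400,400)),cv2.resize(b[60:260,180:380],(400,400))]))"
```

```text
[-4.1  2.3  7.8]
plane box frame [-0.0045 -0.0011  0.0828] 3842 [np.float64(0.083), np.float64(0.0828), np.float64(0.0827)]
tin [([0.627, 0.008, 0.05], 0.85)]
lint_roller [([0.415, -0.0, 0.041], 0.74)]
vinegar_bottle [([0.708, -0.334, 0.143], 0.78)]
blue_tab [([0.501, 0.18, 0.091], 0.61)]
31.625 [-0.6 -0.1 -0.3]
```

View pics/c5.png

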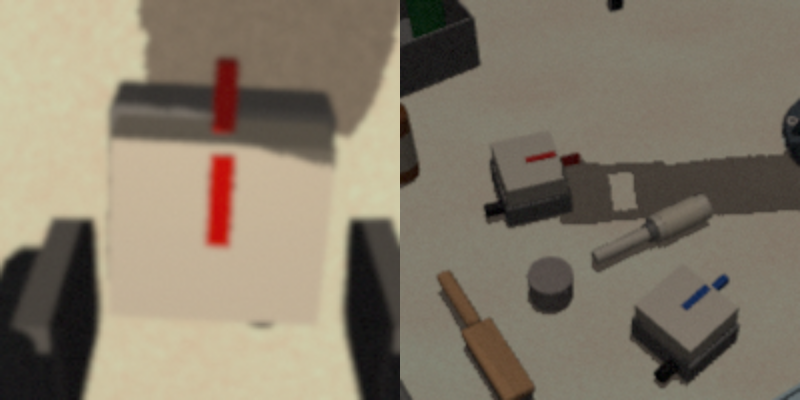

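The red lid is flat at 83 mm (slope 0.0045 rad, within measurement noise), and the blue box and the other things haven't moved.

```bash
python3 -c "
from bench import manip as m
m.sign_off();print(m.current_time())"
```

```text
the job is handed in; nothing more can be done
the job is handed in; nothing more can be done
```

The fan switch is on and the job is handed in, with the clock at about 32 s. I gripped the red tab, lifted the cover to about 1.58 rad, and pushed the toggle to the far side with the closed fingers. I then gripped the tab again, lowered the cover slowly until it met its stop, and let go.

- **Toggle:** it met its end stop (about 13 N). The wrist camera then showed it leaning to the other side by the same amount, its visible middle going from y = +6 mm to -6 mm.
- **Cover:** it was slightly ajar at the start, at about 0.085 rad. It now lies flat at 83 mm with a residual slope of 0.0045 rad, within measurement noise. I pressed it onto its stop with about 16 N.
- **Surroundings:** the tin, lint roller, vinegar bottle and blue tab were found within 5 mm of their starting readings, which is about the detector's accuracy. The blue box looked shut in the last picture, and I never touched it. I did not measure the scrub brush, spray bottle, polish jar or tiers again at the end.
- **Arm:** the gripper ended open and clear, with nothing touching it.

No check failed or disagreed. Some network detections early on were missing or mixed up the two boxes, so I took the box pose from the wrist camera's depth image.

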